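Pack the ceiling-light kit in layers and lock the box

TASK

Turn the catch aside, take the cover off the kit box and lay it on the counter; lay all the steel mounting straps flat on the box floor, side by side, then lower the plywood divider over them until it sits level on its ledges, then stand all the ceiling roses upright on the divider. Put the cover back fully home and turn the catch until its nose points straight across the cover, leaving the bottle, mug and screwdriver alone.

Things in the scene. Friction and masses are not known exactly. Their poses are not given: they have to be found in the camera images.
- box: grey open box fixed to the counter, 250 (x) x 120 (y) x 70 mm high outside, walls and floor 5 mm, inside 240 x 110. Origin: centre of the underside; z up. Inside each short end is a ledge 10 mm wide, top 25 mm above the underside (20 above the inner floor). The catch stands on an 18 mm post outside the middle of its long -y side
- catch (a joint): black turn-catch, vertical pivot 84 mm from the box centre towards box -y. rad: 0 = nose along box +y, straight across the cover; + anticlockwise from above; stops at +-1.65, stays put (0.05 N m). Nose 12 mm wide, reaches 40 mm, underside 78.5 mm above the counter, white stripe; clears the cover beyond 1.2 either way. Starts within 0.4 of 0
- catch_grip (a point): top centre of the catch's upright wing, on the pivot axis, 107.5 mm above the counter. The wing is 10 mm thick, 40 mm long (along the nose, centred on the pivot) and 22 mm tall below this point, turning with the nose; pinch it across its thickness
- cover: white loose lid, on the box at the start: plate 254 (x) x 124 (y) x 6 mm, under it a 232 x 102 x 4 mm step that drops into the box, on it a bar handle 60 (x) x 14 (y) mm, its top 36 mm above the origin. Origin: centre of the plate's underside: 70 mm above the box origin when home, 4 mm above the counter when lying on it. 180 g
- divider: plywood plate 232 (x) x 102 (y) x 5 mm with an upright bar handle 50 (x) x 12 (y) x 30 mm tall in the middle, its top 35 mm above the origin. Origin: centre of the underside; 25 mm above the box origin when on the ledges. 120 g. Starts flat on the counter on the robot's left
- strap1: steel mounting strap, bar 80 (x) x 22 (y) x 16 mm (z) with dark slots on top; origin at its centre, 8 mm above what it lies on (13 mm above the box origin when flat on the box floor). 60 g. May be absent (two or three are there)
- strap2: steel mounting strap, bar 80 (x) x 22 (y) x 16 mm (z) with dark slots on top; origin at its centre, 8 mm above what it lies on (13 mm above the box origin when flat on the box floor). 60 g. May be absent (two or three are there)
- strap3: steel mounting strap, bar 80 (x) x 22 (y) x 16 mm (z) with dark slots on top; origin at its centre, 8 mm above what it lies on (13 mm above the box origin when flat on the box floor). 60 g. May be absent (two or three are there)
- rose1: white ceiling rose: disc 70 mm across, 18 mm high, with a round cord grip 16 mm across, 16 mm tall upright in its middle (34 mm in all); origin: centre of the underside, 30 mm above the box origin when on the divider. One fits each side of the divider handle, 65 mm from the middle along box x. 70 g. May be absent (one or two are there)
- rose2: white ceiling rose: disc 70 mm across, 18 mm high, with a round cord grip 16 mm across, 16 mm tall upright in its middle (34 mm in all); origin: centre of the underside, 30 mm above the box origin when on the divider. One fits each side of the divider handle, 65 mm from the middle along box x. 70 g. May be absent (one or two are there)
- bottle: green glass bottle 70 mm across, 220 mm tall, a bystander; origin at the underside
- screwdriver: screwdriver with an orange handle, about 200 mm long, lying on the far side of the counter, a bystander
- mug: white mug 80 mm across, 90 mm tall, a bystander; origin at the underside
Not all that is in view belongs to the job. Leave any black or purple look-alike of the rose1 alone. Leave any orange or turquoise look-alike of the rose2 alone.

How it is judged:
By the outcome, as a careful person would: the job done as asked, in the order asked, and still so for the second after the job is handed in, with the robot touching nothing.
Of strap1, strap2, strap3 only 2 to 3 are there at a start; the rules pass over those that are not, and their reading is None.
Of rose1, rose2 only 1 to 2 are there at a start; the rules pass over those that are not, and their reading is None.
At some moment in a run one of strap1, strap2, strap3, rose1, rose2 may be knocked a few centimetres aside while the robot is not near it.
Once in a run the grip may slacken for a moment while it holds something.
It also fails if it takes over 210 s, if anything falls off the work surface, if the arm or the gripper's body presses on something with over 40 N, if the wrist force passes 120 N, or if a joint passes its speed limit or range.

ROBOT

A 6-joint arm with a two-finger parallel gripper is mounted at the origin on the work surface. World frame = base frame: x ahead of the robot, y to its left, z up, the work surface at z = 0. Lengths are in m, angles in rad, forces in N, time in s.
With the tool pointing down it reaches from about 0.325 to 0.775 m from the base axis. Payload 5.5 kg.
Tool frame: the origin (TCP) lies between the finger pads; the fingertips stand 8 mm ahead of it and the grasp point (between the pads) lies 11 mm behind it (tcp_to_tips is the distance from the TCP to the fingertips, in m); z points along the fingers, y is the direction in which the jaws open and shut (so a half turn about z gives the same grasp; the last joint's range is limited). The gripper opens to 88 mm and grips with 3 to 60 N. Pads are 20 mm wide; open, the fingers measure 115 mm over their backs; the gripper's body (75 mm by 178 mm) begins 61 mm behind the grasp point.
Start: joints at [-1.211, 0.091, 1.231, -0, 1.82, -0.057], TCP at [0.243, -0.549, 0.231] pointing down, gripper open.
Joint ranges: [-2.87, 2.87], [-0.86, 2.18], [0.17, 2.46], [-1.51, 4.65], [0.06, 2.69], [-2.65, 2.65]. Speed limits (rad/s): [2.57, 2.57, 3.01, 3.14, 3.14, 3.14].

INTERFACE

Orientations are given as a unit quaternion [w, x, y, z].
In Python, from bench import * gives the robot as it stands. Calls block until the motion is done:
- move_to(position, orientation): joint-space move of the TCP to a pose.
- move_l(position, speed=0.15, orientation=None): straight line of the TCP; orientation=None keeps the orientation; speed is the mean speed in m/s.
- movej(angles): joint-space move.
- gripper_open() and close(): open the fingers fully, or close them until they stop; the grip force is fixed at half the most.
- hold(seconds).
- inverse_kinematics(position, orientation): joint angles nearest the present ones, or None.
- state(): the state.
- get_image(name): name is "scene" or "top"; returns a dict with "frame" (400x640x3 uint8, blue, green, red), "depth" (400x640 float32, m along the optical axis (not along the pixel's ray), 0 where there is no reading), "camera_matrix" (3x3 intrinsics, pixels), "view" (4x4, takes a point from world to camera coordinates). Camera axes: x right, y up, looking along -z (the intrinsics and any distortion apply to the point x, -y, -z); pixel columns grow to the right and rows downward; lengths in m; the calibration is good to about 2 mm. A picture is of the moment at which its call begins.
A pose or a line that the arm cannot do raises IKError and nothing moves.
- job_done(): hands the job in, once; it reports no verdict.
The state is a dict: "time": time; "joint_pos": joint angles; "dq": joint speeds; "joint_torque": joint torques, N m; "ee_pos": TCP position; "ee_rot": TCP orientation; "ft_force": force on the tool from outside, world axes, zero at the start; "moment": the same for the moment, N m; "finger_gap": finger opening in m.
Only numpy, scipy, OpenCV 4.12 (cv2) and the standard library are available. Lean on these libraries where they do the work, as an engineer would, in place of code of your own. Each camera call takes 0.05 s, during which the arm holds its last target. There are 200 camera calls.

## Working session

There is one attempt and no reset: what is moved stays moved. The work goes in short steps, each a Python script; the robot and the scene stay as the last script left them, time stands still between calls to the robot, and variables do not carry over. Pictures are saved under pics/ and viewed, about 12 in all and at most 16, crops included, and the job is handed in when it is done.

```bash
ls; mkdir -p pics; python3 - <<'E'
from bench import *
import cv2,numpy as np
for n in ("top","scene"):
    d=get_image(n); cv2.imwrite(f"pics/{n}0.png",d["frame"]); np.savez(f"/tmp/{n}0.npz",**{k:d[k] for k in("frame","depth","camera_matrix","view")})
    print(n,d["camera_matrix"].round(1).tolist(),np.round(d["view"],3).tolist(), [k for k in d])
s=state();print(s["time"],s["ee_pos"],s["ee_rot"],s["finger_gap"])
E
```

```text
pics
top [[451.2, 0.0, 318.9], [0.0, 451.2, 193.1], [0.0, 0.0, 1.0]] [[-0.012, -1.0, -0.027, 0.009], [0.994, -0.015, 0.109, -0.569], [-0.109, -0.025, 0.994, -1.081], [0.0, 0.0, 0.0, 1.0]] ['frame', 'depth', 'camera_matrix', 'view']
scene [[506.4, 0.0, 318.2], [0.0, 506.4, 188.8], [0.0, 0.0, 1.0]] [[0.038, 0.999, -0.019, -0.016], [-0.707, 0.04, 0.706, 0.333], [0.706, -0.013, 0.708, -1.85], [0.0, 0.0, 0.0, 1.0]] ['frame', 'depth', 'camera_matrix', 'view']
0.1 [ 0.24282627 -0.54839825  0.22961632] [-8.68659104e-04  9.78362345e-01  2.06896967e-01 -1.11021596e-04] 0.08763304838251519
```

View pics/top0.png

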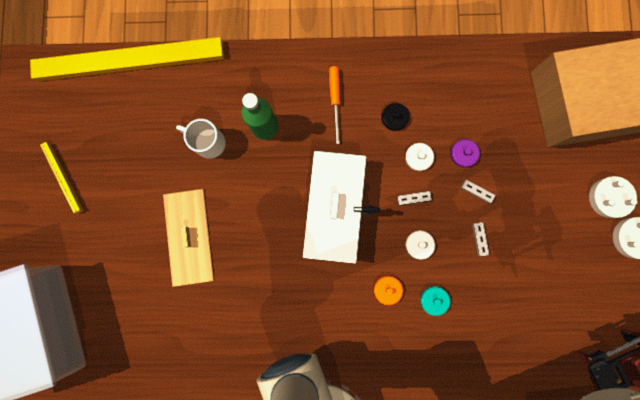

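View pics/scene0.png

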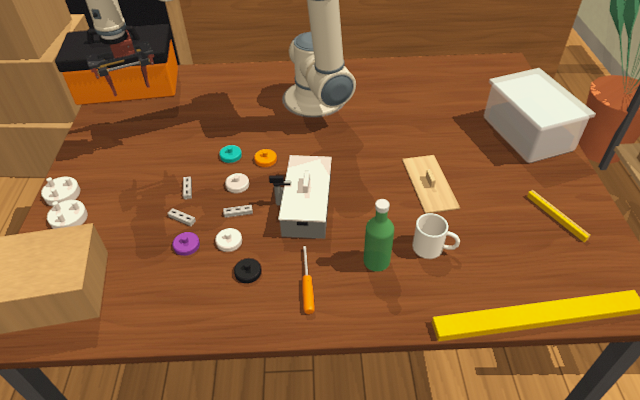

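The top view shows the cover at (335,207) with the catch at (365,210), and the divider at (188,238). Straps are at (415,198), (479,191) and (481,239). The rose candidates are white at (420,157) and (420,245), black (395,117), purple (465,153), orange (389,290) and turquoise (435,300). The two white ones fit the description. The large discs at (615,197) and (635,238) have several knobs and are too big. I'll measure everything now and make a crop to confirm the choice.

```bash
cat > h.py <<'E'
import cv2,numpy as np
from bench import *
def grab(n):
    d=get_image(n); return prep(d)
def prep(d):
    f=d["frame"];K=d["camera_matrix"];V=d["view"];z=d["depth"]
    R=V[:3,:3];C=-R.T@V[:3,3]
    v,u=np.mgrid[:400,:640]
    r=np.stack([(u-K[0,2])/K[0,0],-(v-K[1,2])/K[1,1],-np.ones(u.shape)],-1)
    ray=r@R
    P=C+ray*z[...,None]
    return dict(f=f,P=P,ray=ray,C=C,ok=z>0,hsv=cv2.cvtColor(f,cv2.COLOR_BGR2HSV),K=K,V=V)
def onplane(g,m,h):
    r=g["ray"][m]; return (g["C"]+r*((h-g["C"][2])/r[:,2])[:,None])[:,:2]
def comps(m,amin=30):
    n,l,s,c=cv2.connectedComponentsWithStats(m.astype(np.uint8))
    return [(l==i,c[i].round(),s[i,4]) for i in range(1,n) if s[i,4]>=amin]
def rect(p):
    (x,y),(a,b),t=cv2.minAreaRect((p*1000).astype(np.float32))
    if a<b: a,b,t=b,a,t+90
    return np.array([x,y])/1000,a,b,(np.radians(t)+np.pi/2)%np.pi-np.pi/2   # long-axis angle in world
def bar_angle(p):
    q=p-p.mean(0); w=np.linalg.svd(q,full_matrices=False)[2][0]; return (np.arctan2(w[1],w[0])+np.pi/2)%np.pi-np.pi/2
def proj(g,p):
    q=g["V"][:3,:3]@p+g["V"][:3,3]; return np.array([g["K"][0,0]*q[0]/-q[2]+g["K"][0,2], g["K"][1,1]*q[1]/q[2]+g["K"][1,2]])
E
cat > meas.py <<'E'
from h import *
def scan(n,g):
    P=g["P"];x,y,z=P[...,0],P[...,1],P[...,2];s=g["hsv"][...,1];v=g["hsv"][...,2]
    area=g["ok"]&(x>.25)&(x<.85)&(y<.45)&(y>-.5)
    tab=area&(abs(z)<.008);print(n,"table z median",np.median(z[tab]).round(4))
    for lo,hi,h,am in((.008,.045,.016,40),(.064,.088,.076,800)):
        for m,c,a in comps(area&(z>lo)&(z<hi),am):
            p=onplane(g,m,h);r=rect(p)
            print(n,h,c,a,"xy",r[0].round(4),"size",round(r[1]),round(r[2]),"ang",round(r[3],3),"pca",round(bar_angle(p),3),"hsv",np.median(g["hsv"][m],0),"zmax",P[...,2][m].max().round(3),"med",np.median(z[m]).round(3))
if __name__=="__main__":
    for n in("top","scene"):
        scan(n,prep(np.load(f"/tmp/{n}0.npz")))
    f=np.load("/tmp/top0.npz")["frame"];cv2.imwrite("pics/crop0.png",cv2.resize(f[100:320,290:520],None,fx=2.6,fy=2.6,interpolation=cv2.INTER_CUBIC))
E
python3 meas.py
```

```text
top table z median 0.0002
top 0.016 [335. 103.] 305 xy [ 0.7754 -0.0452] size 157 25 ang 0.082 pca 0.041 hsv [ 16. 255. 234.] zmax 0.032 med 0.021
top 0.016 [395. 117.] 600 xy [ 0.7628 -0.1922] size 69 69 ang -0.822 pca -0.437 hsv [60. 41. 24.] zmax 0.037 med 0.018
top 0.016 [268. 134.] 101 xy [0.7271 0.1324] size 68 33 ang -1.114 pca -1.109 hsv [ 57. 145.  54.] zmax 0.045 med 0.026
top 0.016 [198. 134.] 163 xy [0.724  0.3062] size 71 36 ang -0.692 pca -0.689 hsv [ 16.  73. 132.] zmax 0.045 med 0.026
top 0.016 [216. 149.] 138 xy [0.6883 0.2644] size 76 35 ang -0.732 pca -0.709 hsv [ 16.  74. 131.] zmax 0.045 med 0.026
top 0.016 [465. 153.] 617 xy [ 0.6659 -0.3647] size 70 66 ang 1.553 pca -1.035 hsv [148. 176. 172.] zmax 0.038 med 0.018
top 0.016 [419. 157.] 617 xy [ 0.6578 -0.2501] size 69 67 ang -0.803 pca -1.001 hsv [ 35.  14. 249.] zmax 0.039 med 0.018
top 0.016 [478. 191.] 317 xy [ 0.5686 -0.391 ] size 81 24 ang 1.051 pca 1.058 hsv [ 17.  51. 212.] zmax 0.023 med 0.016
top 0.016 [413. 198.] 297 xy [ 0.5543 -0.2327] size 81 22 ang -1.442 pca -1.439 hsv [ 17.  50. 214.] zmax 0.023
[... 2120 characters left out ...]
[ 0.669  -0.3658] size 76 69 ang 0.714 pca 0.333 hsv [150. 133. 176.] zmax 0.041 med 0.02
scene 0.016 [431. 249.] 328 xy [0.7259 0.2949] size 116 60 ang 1.262 pca 1.527 hsv [ 18.  52. 174.] zmax 0.045 med 0.027
scene 0.016 [307. 278.] 242 xy [ 0.7744 -0.0395] size 152 25 ang -0.017 pca 0.038 hsv [ 18. 252. 232.] zmax 0.031 med 0.023
scene 0.016 [376. 263.] 231 xy [0.7598 0.1365] size 69 51 ang 1.325 pca 1.383 hsv [ 58. 117.  93.] zmax 0.045 med 0.027
scene 0.016 [248. 269.] 517 xy [ 0.7662 -0.1934] size 72 70 ang -0.051 pca 0.286 hsv [20. 28. 48.] zmax 0.04 med 0.019
scene 0.076 [306. 190.] 2900 xy [ 0.535  -0.0527] size 268 158 ang -0.117 pca -0.115 hsv [ 29.  25. 245.] zmax 0.088 med 0.077
```

View pics/crop0.png

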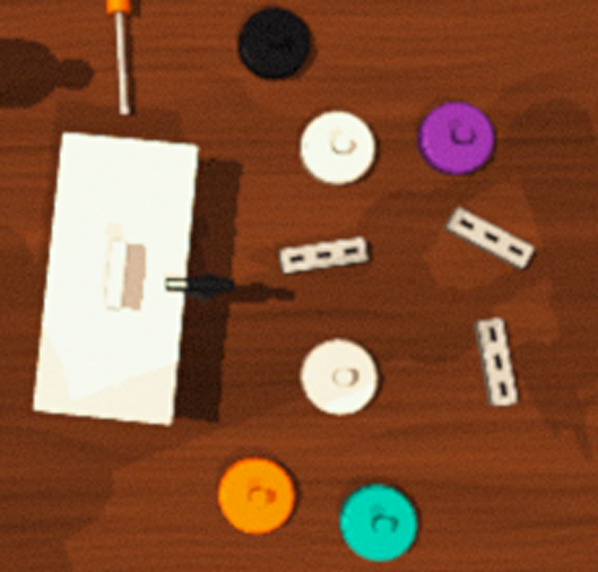

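Confirmed: two plain white roses at (420,157) and (420,245) and three straps; the coloured and black ones are decoys. Next I'll refine the positions using top faces only, and measure the catch angle.

```bash
cat > meas.py <<'E'
from h import *
def near(g,lo,hi,xr=(.25,.85),yr=(-.5,.45)):
    P=g["P"];x,y,z=P[...,0],P[...,1],P[...,2]
    return g["ok"]&(x>xr[0])&(x<xr[1])&(y>yr[0])&(y<yr[1])&(z>lo)&(z<hi)
def straps(g):
    "top faces: bright or any colour, z 12..22 mm, elongated ~80x22"
    o=[]
    for m,c,a in comps(near(g,.0115,.024),60):
        p=onplane(g,m,.016);r=rect(p)
        if 65<r[1]<95 and 15<r[2]<40 and np.median(g["hsv"][m][:,1])<100: o.append((r[0],bar_angle(p),r[1],r[2],c))
    return o
def roses(g):
    o=[]
    for m,c,a in comps(near(g,.013,.045)&(g["hsv"][...,1]<70)&(g["hsv"][...,2]>150),150):
        d=m&near(g,.013,.023);p=onplane(g,d,.018);(x,y),r=cv2.minEnclosingCircle((p*1000).astype(np.float32))
        k=m&near(g,.029,.045)
        kp=onplane(g,k,.034).mean(0) if k.any() else None
        if 30<r<42: o.append((np.array([x,y])/1000,r,kp,c))
    return o
def divider(g,h=0.):
    w=(abs(g["hsv"][...,0].astype(int)-20)<9)&(g["hsv"][...,1]>60)&(g["hsv"][...,2]>190)
    return [(r[0],r[3],r[1],r[2],c,a) for m,c,a in comps(w&near(g,h-.006,h+.012,yr=(.05,.5)),1000) for r in [rect(onplane(g,m,.005+h))]]
def cover(g,z0):
    m=near(g,z0-.001,z0+.013)&(g["hsv"][...,1]<90)&(g["hsv"][...,2]>130)
    o=[]
    for m,c,a in comps(m,800):
        r=rect(onplane(g,m,z0+.006)); o.append((r[0],r[3],r[1],r[2],c))
    return o
def rnd(o): return [tuple(np.round(e,4) if e is not None else None for e in t) for t in o]
E
python3 - <<'E'
from meas import *
for n in("top","scene"):
    g=prep(np.load(f"/tmp/{n}0.npz"))
    for nm,o in(("strap",straps(g)),("rose",roses(g)),("div",divider(g)),("cover",cover(g,.07))):
        for t in rnd(o): print(n,nm,*t)
    m=near(g,.09,.115,(.4,.65),(-.2,.05)); 
    for mm,c,a in comps(m,8):
        p=onplane(g,mm,.1075 if np.median(g["hsv"][mm][:,2])<120 else .106);r=rect(p);print(n,"high",c,a,p.mean(0).round(4),r[0].round(4),round(r[1]),round(r[2]),round(r[3],3),np.median(g["hsv"][mm],0))
    m=near(g,.078,.125,(.4,.65),(-.2,-.06))&(g["hsv"][...,2]<110)
    for mm,c,a in comps(m,8):
        p=onplane(g,mm,.09);r=rect(p);print(n,"catch",c,a,p.mean(0).round(4),r[0].round(4),round(r[1]),round(r[2]),round(r[3],3),round(bar_angle(p),3))
E
```

```text
top strap [ 0.5689 -0.3918] 1.0444 80.3318 22.8564 [478. 191.]
top strap [ 0.5545 -0.2327] -1.4386 81.0628 21.7966 [414. 198.]
top strap [ 0.451  -0.3917] 0.1299 79.4653 23.936 [480. 239.]
top rose [ 0.6589 -0.2504] 34.3358 [ 0.6584 -0.2505] [419. 156.]
top rose [ 0.5709 -0.3929] 39.9763 None [478. 191.]
top rose [ 0.5552 -0.2335] 40.1462 None [414. 198.]
top rose [ 0.4513 -0.392 ] 39.591 None [481. 239.]
top rose [ 0.4392 -0.2441] 34.2145 [ 0.4385 -0.244 ] [420. 245.]
top div [0.4661 0.3345] 0.1292 233.4306 103.0764 [187. 237.] 3466
top cover [ 0.5321 -0.0349] -0.1166 253.2789 124.1532 [334. 207.]
top high [334. 206.] 161 [ 0.5314 -0.0347] [ 0.5315 -0.0348] 59 14 -0.114 [ 37.  11. 249.]
top high [370. 209.] 86 [ 0.522  -0.1167] [ 0.5233 -0.1177] 39 11 1.557 [20.  37.5 29. ]
top catch [369. 210.] 126 [ 0.5218 -0.1161] [ 0.5227 -0.1145] 49 21 1.29 1.567
scene strap [ 0.4519 -0.3924] 0.1314 86.5893 23.1531 [187. 186.]
scene strap [ 0.5574 -0.2335] -1.4371 79.4356 31.5716 [238. 209.]
scene strap [ 0.5713 -0.3927] 1.0428 85.4226 27.3425 [181. 215.]
scene strap [0.7321 0.2746] 1.2539 73.1716 31.6996 [427. 252.]
scene rose [ 0.4416 -0.243 ] 37.7622 [ 0.4397 -0.2449] [237. 181.]
scene rose [ 0.556  -0.2344] 39.7306 None [237. 209.]
scene rose [ 0.5714 -0.394 ] 40.5349 None [181. 215.]
scene rose [ 0.6613 -0.251 ] 36.2751 [ 0.66   -0.2517] [228. 238.]
scene div [0.4648 0.3335] 0.1286 237.9675 102.7909 [431. 184.] 1667
scene cover [ 0.5334 -0.0357] -0.1165 260.1017 124.2717 [306. 189.]
scene high [306. 180.] 107 [ 0.5399 -0.0355] [ 0.5408 -0.0357] 75 16 -0.103 [ 27.  28. 240.]
scene high [276. 178.] 108 [ 0.5295 -0.1182] [ 0.5303 -0.1187] 40 28 1.513 [11.5 26.  32. ]
scene catch [277. 180.] 157 [ 0.518  -0.1167] [ 0.517  -0.1129] 52 48 -1.392 0.84
```

```bash
cat > rob.py <<'E'
from meas import *
BOX=np.array([.5324,-.0351]);BA=-.1165
PIV=BOX-.084*np.array([-np.sin(BA),np.cos(BA)])
def b2w(x,y): c,s=np.cos(BA),np.sin(BA); return BOX+[c*x-s*y,s*x+c*y]
def q(a): return [0,np.cos(a/2),np.sin(a/2),0]
def yaw(xy,a):
    "a: tool yaw, jaws perpendicular to it; half-turn equivalent picked for a small joint-6 angle"
    j1=np.arctan2(xy[1],xy[0]); return min((a+k*np.pi for k in(-2,-1,0,1,2)),key=lambda t:abs(np.pi/2+j1-t))
def over(xy,z,a): a=yaw(xy,a); move_to([xy[0],xy[1],z],q(a)); return a
def lin(xy,z,speed=.2,a=None): move_l([xy[0],xy[1],z],speed,None if a is None else q(a))
def rep(t=""):
    s=state();print(t,"t",round(s["time"],1),"p",np.round(s["ee_pos"],4),"gap",round(s["finger_gap"],4),"F",np.round(s["ft_force"],1))
def snap(n,name):
    d=get_image(n);cv2.imwrite(f"pics/{name}.png",d["frame"]);return prep(d)
E
python3 - <<'E'
from rob import *
rep()
over(PIV,.20,1.557); lin(PIV,.097,.15); rep("at wing")
close(); rep("closed")
for a in np.linspace(1.557,2.93,5)[1:]: lin(PIV,.097,.02 if 0 else .15,a); 
rep("turned"); gripper_open(); lin(PIV,.2); rep()
g=grab("top");m=near(g,.09,.115,(.4,.65),(-.2,-.09))
print([ (c,a) for _,c,a in comps(m,5)])
E
```

```text
t 0.1 p [ 0.2428 -0.5484  0.2296] gap 0.0876 F [ 0.3  0.1 -0.3]
at wing t 2.8 p [ 0.5231 -0.1189  0.0981] gap 0.0879 F [0.4 0.1 0.8]
closed t 4.0 p [ 0.5223 -0.1186  0.097 ] gap 0.0099 F [-2.7  0.1  1.3]
turned t 5.9 p [ 0.5215 -0.1192  0.097 ] gap 0.0101 F [-7.2 -2.2  3.8]
 t 7.9 p [ 0.5224 -0.1185  0.1988] gap 0.0879 F [ 0.1  0.4 -0.1]
[(array([369., 217.]), np.int32(13))]
```

```bash
python3 - <<'E'
from rob import *
a=over(BOX,.17,BA); 
lin(BOX,.088,.15); close(); rep("grip")
lin(BOX,.12,.1); rep("lift")
lin(BOX,.19,.25)
C=np.array([.465,.155]); lin(C,.19,.25); rep("over"); lin(C,.05,.2); lin(C,.0235,.05); rep("down")
gripper_open(); rep("rel"); lin(C,.15)
over([.42,.0],.3,BA)
for n in("top","scene"):
    g=snap(n,n+"1"); print(n,rnd(cover(g,.004)),"straps",[t[:2] for t in rnd(straps(g))],"roses",[t[0] for t in rnd(roses(g)) if t[1]<38])
    for m,c,ar in comps(near(g,.062,.078,(.35,.7),(-.2,.08)),200):
        p=onplane(g,m,.07);r=rect(p);print(n,"rim",r[0].round(4),r[1:],c)
rep()
E
```

```text
grip t 10.2 p [ 0.5324 -0.0352  0.088 ] gap 0.0139 F [ 0.5 -1.4  0.2]
lift t 10.7 p [ 0.5326 -0.0351  0.1203] gap 0.0136 F [-0.3  0.5 -2.1]
over t 12.1 p [0.4649 0.1543 0.1891] gap 0.0139 F [-0.5 -0.6 -2.3]
down t 13.6 p [0.4649 0.155  0.0234] gap 0.0138 F [ 0.7  0.4 -2.2]
rel t 14.8 p [0.465  0.155  0.0235] gap 0.0879 F [-0.8  0.8  0.3]
top [(array([ 0.5563, -0.0579]), np.float64(-0.1108), np.float64(164.1042), np.float64(67.1139), array([343., 198.])), (array([0.4661, 0.156 ]), np.float64(-0.1174), np.float64(255.6702), np.float64(124.2581), array([254., 219.]))] straps [(array([ 0.569 , -0.3913]), np.float64(1.0535)), (array([ 0.5543, -0.2329]), np.float64(-1.4414)), (array([ 0.4511, -0.392 ]), np.float64(0.128))] roses [array([ 0.6589, -0.2505]), array([ 0.4394, -0.244 ])]
top rim [ 0.5666 -0.0395] (184.14576721191406, 121.45195007324219, np.float64(-0.11640823598596306)) [336. 181.]
scene [(array([0.4661, 0.1542]), np.float64(-0.1177), np.float64(260.8779), np.float64(126.1722), array([369., 184.])), (array([ 0.5096, -0.0532]), np.float64(-0.1178), np.float64(170.0084), np.float64(68.4173), array([301., 198.]))] straps [(array([ 0.4527, -0.3932]), np.float64(0.1511)), (array([ 0.5563, -0.2337]), np.float64(-1.4351)), (array([ 0.5706, -0.3927]), np.float64(1.0172)), (array([0.732 , 0.2734]), np.float64(1.2665))] roses [array([ 0.4422, -0.2438]), array([ 0.6609, -0.2505])]
scene rim [ 0.5358 -0.0373] (263.4605407714844, 123.52445983886719, np.float64(-0.11791119094714908)) [305. 191.]
 t 16.6 p [0.42   0.0008 0.2978] gap 0.0877 F [ 0.6  0.7 -1.1]
```

View pics/top1.png

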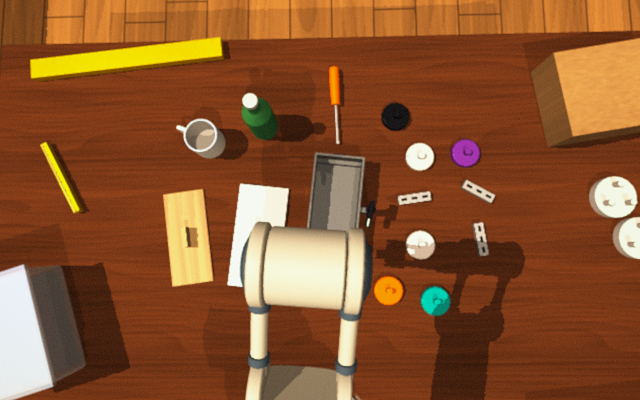

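The cover lies on the counter at (254,219), and the catch is turned aside at (369,213). Its measured position agrees with the TCP to about 1 mm. Next I'll park clear of the view to measure the open box rim.

```bash
python3 - <<'E'
from rob import *
movej([-1.211,.091,1.231,0,1.82,-.057])
for n in("top","scene"):
    g=snap(n,n+"2")
    for m,c,ar in comps(near(g,.062,.078,(.35,.7),(-.105,.08)),200):
        p=onplane(g,m,.07);r=rect(p);print(n,"rim",r[0].round(4),r[1:],c)
    m=near(g,-.005,.012,(.4,.66),(-.09,.03)); m&=(np.abs((g["P"][...,:2]-BOX)@[np.cos(BA),np.sin(BA)])<.11)&(np.abs((g["P"][...,:2]-BOX)@[-np.sin(BA),np.cos(BA)])<.07)
    p=onplane(g,m,.005); print("floor z",np.median(g["P"][m][:,2]))
    print("straps",[t[:2] for t in rnd(straps(g))])
E
```

```text
top rim [ 0.5316 -0.0347] (254.82814025878906, 119.98119354248047, np.float64(-0.11640823598596306)) [333. 207.]
floor z 0.0049381004977786525
straps [(array([ 0.5688, -0.3917]), np.float64(1.0532)), (array([ 0.5545, -0.2329]), np.float64(-1.4476)), (array([ 0.451 , -0.3915]), np.float64(0.1281))]
scene rim [ 0.5348 -0.0398] (262.1603698730469, 128.6590576171875, np.float64(-0.11590929275573636)) [306. 192.]
floor z 0.006371498161437783
straps [(array([ 0.453 , -0.3932]), np.float64(0.1182)), (array([ 0.5557, -0.2338]), np.float64(-1.4368)), (array([ 0.571 , -0.3918]), np.float64(1.0295)), (array([0.7294, 0.2722]), np.float64(1.2006))]
```

```bash
cat >> rob.py <<'E'
BOX=np.array([.5318,-.0349])
def strap_pick_place(y,near_xy):
    s=min(straps(grab("top")),key=lambda t:np.hypot(*(t[0]-near_xy))); print("strap",rnd([s]))
    a=over(s[0],.12,s[1]+np.pi/2); lin(s[0],.04,.2); lin(s[0],.0105,.06); rep("pre")
    if abs(state()["ft_force"][2])>8: lin(s[0],.12); print("CONTACT"); return False
    close(); rep("grip"); 
    lin(s[0],.15,.2); rep("up")
    if abs(state()["finger_gap"]-.08)>.004: print("BAD GRIP"); return False
    p=b2w(0,y); over(p,.15,BA+np.pi/2); rep("over box")
    if abs(state()["finger_gap"]-.08)>.004: print("LOST"); return False
    lin(p,.05,.2); lin(p,.0165,.06); rep("down"); gripper_open(); lin(p,.15,.25); return True
E
python3 - <<'E'
from rob import *
ok=strap_pick_place(.032,[.5545,-.2329]); print(ok)
movej([-1.211,.091,1.231,0,1.82,-.057])
for n in("top",):
    g=snap(n,n+"3"); print([t[:2] for t in rnd(straps(g))],[t[0] for t in rnd(roses(g)) if t[1]<38]); cv2.imwrite("pics/c3.png",cv2.resize(g["f"][120:280,280:520],None,fx=3,fy=3))
rep()
E
```

```text
strap [(array([ 0.5543, -0.2329]), np.float64(-1.4429), np.float64(80.6674), np.float64(22.1474), array([414., 198.]))]
pre t 21.7 p [ 0.5542 -0.2328  0.0103] gap 0.0877 F [ 0.4 -0.7  0.8]
grip t 22.0 p [ 0.5545 -0.233   0.0108] gap 0.0799 F [ 1.2 -0.3  0.7]
up t 22.8 p [ 0.5538 -0.2326  0.1483] gap 0.0798 F [-1.1  0.5 -1.9]
over box t 23.7 p [ 0.5353 -0.0036  0.1489] gap 0.0801 F [-0.1 -1.2 -0.3]
down t 25.1 p [ 0.5353 -0.0031  0.0159] gap 0.0799 F [-0.3  0.5 -0.4]
True
[(array([ 0.5689, -0.3917]), np.float64(1.0526)), (array([ 0.5355, -0.0014]), np.float64(-0.1046)), (array([ 0.451 , -0.3918]), np.float64(0.1366))] [array([ 0.6589, -0.2505]), array([ 0.4179, -0.2906])]
 t 28.4 p [ 0.2436 -0.548   0.2305] gap 0.0877 F [ 0.5 -0.4 -0.4]
```

View pics/c3.png

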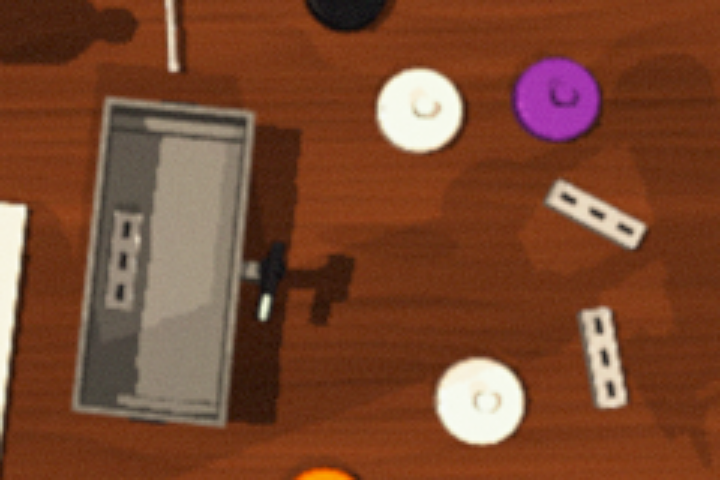

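The first strap lies flat in the box at crop (123,260). The lower rose was knocked from (0.439,-0.244) to (0.418,-0.291), so I'll use the new position. On to the other two straps.

```bash
python3 - <<'E'
from rob import *
if strap_pick_place(.001,[.569,-.3917]):
    movej([-1.211,.091,1.231,0,1.82,-.057])
    ok=strap_pick_place(-.029,[.451,-.3917]); print(ok)
over([.45,-.3],.3,BA)
movej([-1.211,.091,1.231,0,1.82,-.057])
g=snap("top","top4"); print([t[:2] for t in rnd(straps(g))],[t[0] for t in rnd(roses(g)) if t[1]<38],"div",rnd(divider(g)))
print("catch etc"); cv2.imwrite("pics/c4.png",cv2.resize(g["f"][120:280,280:520],None,fx=3,fy=3)); rep()
E
```

```text
strap [(array([ 0.5689, -0.3917]), np.float64(1.0551), np.float64(80.4588), np.float64(22.9861), array([478., 191.]))]
pre t 31.1 p [ 0.5688 -0.3916  0.0102] gap 0.0877 F [0.2 0.5 0.5]
grip t 31.4 p [ 0.569  -0.3917  0.0107] gap 0.0795 F [ 0.6 -0.8 -0. ]
up t 32.2 p [ 0.5684 -0.3913  0.1482] gap 0.08 F [-0.1  0.5 -1. ]
over box t 33.6 p [ 0.5319 -0.0344  0.1494] gap 0.0795 F [ 0.1  1.  -1. ]
down t 34.9 p [ 0.5317 -0.0338  0.016 ] gap 0.0801 F [ 0.5 -0.5 -0.3]
strap [(array([ 0.451 , -0.3917]), np.float64(0.1376), np.float64(79.4653), np.float64(23.936), array([480., 239.]))]
pre t 40.5 p [ 0.451  -0.3916  0.0103] gap 0.0877 F [0.  0.1 0.4]
grip t 40.8 p [ 0.4512 -0.3918  0.0108] gap 0.0798 F [-0.3  0.2  0.5]
up t 41.6 p [ 0.4506 -0.3913  0.1483] gap 0.0796 F [ 1.2  0.1 -0.8]
over box t 42.9 p [ 0.5283 -0.0645  0.1495] gap 0.0794 F [-1.1 -0.8 -0.1]
down t 44.2 p [ 0.5282 -0.0636  0.0159] gap 0.0797 F [-0.8  1.   0.8]
True
[(array([ 0.5355, -0.0014]), np.float64(-0.1139)), (array([ 0.5321, -0.0313]), np.float64(-0.1157)), (array([ 0.5281, -0.0652]), np.float64(-0.1363))] [array([ 0.6589, -0.2505]), array([ 0.4175, -0.2909])] div [(array([0.4661, 0.3344]), np.float64(0.1309), np.float64(233.4375), np.float64(103.3442), array([187., 238.]), np.int32(3469))]
catch etc
 t 47.7 p [ 0.244  -0.5479  0.2309] gap 0.0879 F [ 1.2  0.4 -0.3]
```

View pics/c4.png

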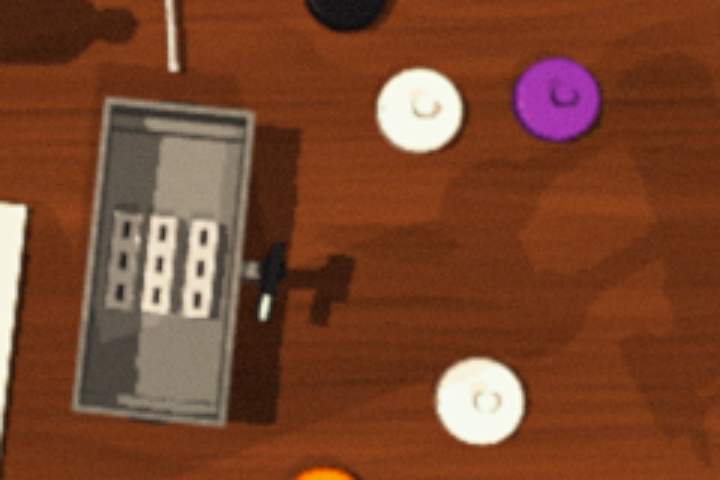

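All three straps lie flat side by side at crop x = 123, 160 and 203. Next the divider: I'll grip its handle end to end so that opening the fingers clears the walls.

```bash
python3 - <<'E'
from rob import *
D=np.array([.4654,.3339]);da=.130
over(D,.14,da+np.pi/2); lin(D,.06,.2); lin(D,.0175,.06); rep("pre"); close(); rep("grip")
lin(D,.06,.1); lin(D,.20,.2); rep("up")
if abs(state()["finger_gap"]-.05)<.004:
    p=b2w(0,0); over(p,.20,BA+np.pi/2); rep("over"); 
    g=snap("scene","scene5")
    lin(p,.095,.15); rep("above rim")
    for z in(.085,.075,.065,.055,.048,.0435):
        lin(p,z,.05); rep(z)
        if abs(state()["ft_force"][2])>8 and z>.05: print("contact");break
E
```

```text
pre t 52.3 p [0.4656 0.334  0.0178] gap 0.0875 F [ 0.3 -0.   0.2]
grip t 53.0 p [0.4653 0.3339 0.0176] gap 0.0497 F [-0.2  0.2  1.6]
up t 54.4 p [0.465  0.3336 0.1981] gap 0.0501 F [ 0.4  0.4 -1.4]
over t 55.8 p [ 0.5318 -0.034   0.1998] gap 0.05 F [ 0.5 -0.8 -1.7]
above rim t 56.7 p [ 0.5324 -0.0348  0.0961] gap 0.0498 F [-0.6  0.3 -0.7]
0.085 t 57.1 p [ 0.5316 -0.0349  0.0848] gap 0.0497 F [-0.9  0.6 -1.3]
0.075 t 57.4 p [ 0.5314 -0.0349  0.0743] gap 0.0496 F [ 0.5 -1.  -1.5]
0.065 t 57.8 p [ 0.5315 -0.0348  0.0644] gap 0.0501 F [ 0.6  0.4 -0.5]
0.055 t 58.1 p [ 0.5314 -0.0348  0.0544] gap 0.0499 F [ 0.9 -0.  -0.9]
0.048 t 58.4 p [ 0.5315 -0.0349  0.0475] gap 0.0497 F [-0.6 -0.  -0.9]
0.0435 t 58.7 p [ 0.5316 -0.0349  0.0431] gap 0.0497 F [ 0.2 -0.5 -1.3]
```

```bash
python3 - <<'E'
from rob import *
p=b2w(0,0); gripper_open(); lin(p,.16,.2)
movej([-1.211,.091,1.231,0,1.82,-.057]); rep()
g=snap("top","top6"); 
c,s=np.cos(BA),np.sin(BA)
X=(g["P"][...,:2]-BOX)@[c,s];Y=(g["P"][...,:2]-BOX)@[-s,c];Z=g["P"][...,2]
for x0 in(-.105,-.07,.07,.105):
    for y0 in(-.035,.0,.035):
        m=g["ok"]&(abs(X-x0)<.01)&(abs(Y-y0)<.01); print(x0,y0,np.median(Z[m]).round(4),m.sum())
print([(t[0],t[2]) for t in rnd(roses(g)) if t[1]<38], [(t[0],t[2]) for t in rnd(roses(grab("scene"))) if t[1]<38])
cv2.imwrite("pics/c6.png",cv2.resize(g["f"][120:320,280:480],None,fx=3,fy=3))
E
```

```text
t 62.3 p [ 0.2436 -0.548   0.2304] gap 0.0877 F [ 0.4 -0.3  0.6]
-0.105 -0.035 0.0294 68
-0.105 0.0 0.0306 67
-0.105 0.035 0.0296 69
-0.07 -0.035 0.0303 69
-0.07 0.0 0.0299 68
-0.07 0.035 0.0298 67
0.07 -0.035 0.0297 65
0.07 0.0 0.0304 63
0.07 0.035 0.0306 63
0.105 -0.035 0.0304 63
0.105 0.0 0.0307 63
0.105 0.035 0.0299 64
[(array([ 0.6589, -0.2505]), array([ 0.6582, -0.2504])), (array([ 0.4175, -0.2909]), array([ 0.417 , -0.2908]))] [(array([ 0.661 , -0.2516]), array([ 0.6592, -0.2514]))]
```

View pics/c6.png

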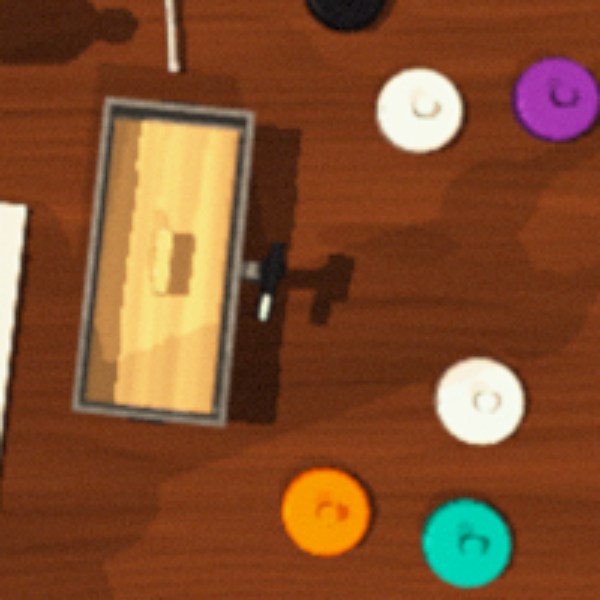

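The divider reads 30 mm at all 12 sample points, so it is level on its ledges. Now the roses, gripped by the cord grip with the jaws at 45° to the box.

```bash
cat >> rob.py <<'E'
def rose_pick_place(bx,near_xy):
    g=grab("top"); r=min((t for t in roses(g) if t[1]<38),key=lambda t:np.hypot(*(t[0]-near_xy))); print("rose",rnd([r]))
    p=b2w(bx,0); k=r[2]
    over(k,.14,BA+np.pi/4); lin(k,.06,.2); lin(k,.0275,.06); close(); rep("grip"); lin(k,.16,.2); rep("up")
    if abs(state()["finger_gap"]-.016)>.004: print("BAD"); return False
    over(p,.16,BA+np.pi/4); rep("over")
    if abs(state()["finger_gap"]-.016)>.004: print("LOST"); return False
    lin(p,.09,.2); lin(p,.0585,.05); rep("down"); gripper_open(); lin(p,.16,.2); return True
E
python3 - <<'E'
from rob import *
if rose_pick_place(.066,[.6589,-.2505]):
    movej([-1.211,.091,1.231,0,1.82,-.057]); rose_pick_place(-.066,[.4175,-.2909])
movej([-1.211,.091,1.231,0,1.82,-.057]); rep()
g=snap("top","top7")
c,s=np.cos(BA),np.sin(BA)
X=(g["P"][...,:2]-BOX)@[c,s];Y=(g["P"][...,:2]-BOX)@[-s,c];Z=g["P"][...,2]
for m,cc,a in comps(g["ok"]&(abs(X)<.118)&(abs(Y)<.053)&(Z>.0435)&(Z<.07),30):
    d=m&(Z<.053);q_=onplane(g,d,.048);(x,y),r=cv2.minEnclosingCircle((q_*1000).astype(np.float32)); w=np.array([x,y])/1000-BOX
    print("in box",cc,a,"box xy",(w@[c,s]).round(4),(w@[-s,c]).round(4),"r",round(r,1),"z disc",np.median(Z[d]).round(4),"max",np.percentile(Z[m],98).round(4))
print("cover",rnd(cover(g,.004)))
cv2.imwrite("pics/c7.png",cv2.resize(g["f"][120:320,200:440],None,fx=3,fy=3))
E
```

```text
rose [(array([ 0.6589, -0.2505]), np.float64(34.365), array([ 0.6584, -0.2507]), array([419., 156.]))]
grip t 66.7 p [ 0.6585 -0.2508  0.0275] gap 0.0152 F [ 1.5 -1.   0.9]
up t 67.5 p [ 0.658  -0.2505  0.1582] gap 0.0151 F [ 0.2  1.  -1.3]
over t 68.4 p [ 0.5975 -0.0435  0.1595] gap 0.0152 F [-0.2 -1.2 -1.6]
down t 69.7 p [ 0.5974 -0.0426  0.0585] gap 0.0154 F [ 0.4  0.2 -0.8]
rose [(array([ 0.4175, -0.2909]), np.float64(34.1858), array([ 0.4173, -0.2906]), array([440., 254.]))]
grip t 77.4 p [ 0.4173 -0.2907  0.0275] gap 0.0156 F [ 1.2 -0.9  0.3]
up t 78.2 p [ 0.4168 -0.2903  0.1585] gap 0.015 F [ 0.2 -0.1 -1.5]
over t 79.2 p [ 0.4661 -0.028   0.1594] gap 0.0151 F [ 0.1 -0.5 -0.5]
down t 80.5 p [ 0.4663 -0.0272  0.0585] gap 0.0151 F [ 0.3 -0.5 -1.3]
 t 84.4 p [ 0.2436 -0.548   0.2305] gap 0.0876 F [-0.1  0.3 -0.3]
in box [336. 181.] 616 box xy 0.0651 0.0012 r 34.6 z disc 0.0478 max 0.0639
in box [333. 207.] 104 box xy -0.5323 -0.0272 r 0.0 z disc nan max 0.0636
in box [331. 235.] 641 box xy -0.0672 0.0005 r 34.6 z disc 0.0478 max 0.0643
cover [(array([0.4658, 0.1553]), np.float64(-0.1185), np.float64(255.4117), np.float64(125.6339), array([258., 237.]))]
  return _methods._mean(a, axis=axis, dtype=dtype,
  ret = ret.dtype.type(ret / rcount)
```

View pics/c7.png

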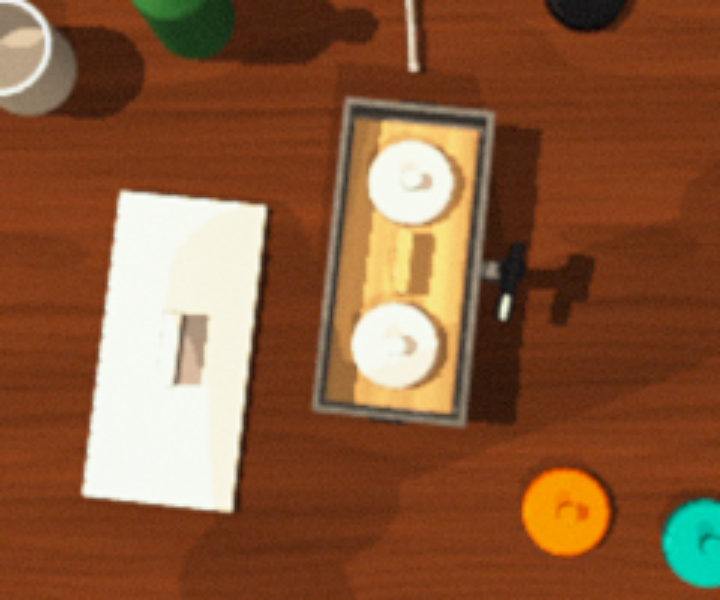

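Both roses are upright at box x = +65 and -67 mm, with disc tops at 48 mm. Next I'll put the cover back using the recorded TCP poses.

```bash
python3 - <<'E'
from rob import *
C=np.array([.465,.155]);H=np.array([.5324,-.0351])
over(C,.15,BA); lin(C,.05,.2); lin(C,.022,.06); close(); rep("grip"); lin(C,.05,.1); lin(C,.19,.2); rep("up")
if state()["finger_gap"]>.011:
    lin(H,.19,.25); rep("over"); lin(H,.105,.15)
    g=snap("top","top8"); print(rnd(cover(g,.087)))
    for z in(.098,.094,.091,.0883):
        lin(H,z,.04); rep(z)
        if abs(state()["ft_force"][2])>10: print("contact");break
E
```

```text
grip t 89.5 p [0.465 0.155 0.022] gap 0.014 F [ 0.8  0.2 -0.2]
up t 90.8 p [0.4645 0.1548 0.1882] gap 0.0142 F [ 0.8 -0.4 -3. ]
over t 91.7 p [ 0.532  -0.0342  0.1895] gap 0.0138 F [-0.1  0.5 -2.4]
[(array([ 0.4586, -0.0238]), np.float64(1.4505), np.float64(121.6152), np.float64(104.3437), array([330., 239.]))]
0.098 t 92.8 p [ 0.5323 -0.0351  0.0979] gap 0.014 F [ 0.6  0.2 -3.1]
0.094 t 93.1 p [ 0.5322 -0.0351  0.0936] gap 0.0139 F [ 0.4  0.1 -2.2]
0.091 t 93.3 p [ 0.5323 -0.0351  0.0907] gap 0.0138 F [ 0.6 -0.2 -1.9]
0.0883 t 93.6 p [ 0.5324 -0.0351  0.0882] gap 0.0139 F [ 0.8  0.3 -2.1]
```

```bash
python3 - <<'E'
from rob import *
H=np.array([.5324,-.0351]); gripper_open(); lin(H,.19,.2)
movej([-1.211,.091,1.231,0,1.82,-.057]); rep()
g=snap("top","top9"); print(rnd(cover(g,.07)))
c,s=np.cos(BA),np.sin(BA)
X=(g["P"][...,:2]-H)@[c,s];Y=(g["P"][...,:2]-H)@[-s,c];Z=g["P"][...,2]
for x0 in(-.11,0.06,.11):
    print(x0,[np.median(Z[g["ok"]&(abs(X-x0)<.012)&(abs(Y-y0)<.008)]).round(4) for y0 in(-.05,-.02,.02,.05)])
m=near(g,.09,.115,(.4,.65),(-.2,-.09))
for mm,cc,a in comps(m,8):
    r=rect(onplane(g,mm,.1075));print("wing",r,cc,a)
cv2.imwrite("pics/c9.png",cv2.resize(g["f"][120:300,270:450],None,fx=3,fy=3))
E
```

```text
t 97.5 p [ 0.2435 -0.5481  0.2304] gap 0.0881 F [0.6 0.  0.1]
[(array([ 0.5322, -0.0338]), np.float64(-0.1165), np.float64(253.1863), np.float64(123.8696), array([334., 207.]))]
-0.11 [np.float64(0.0762), np.float64(0.0763), np.float64(0.0758), np.float64(0.076)]
0.06 [np.float64(0.0765), np.float64(0.0755), np.float64(0.0763), np.float64(0.0763)]
0.11 [np.float64(0.0765), np.float64(0.076), np.float64(0.0758), np.float64(0.0761)]
wing (array([ 0.52180219, -0.11738858]), 39.92382049560547, 10.685592651367188, np.float64(-0.22074862380834048)) [370. 209.] 86
```

View pics/c9.png

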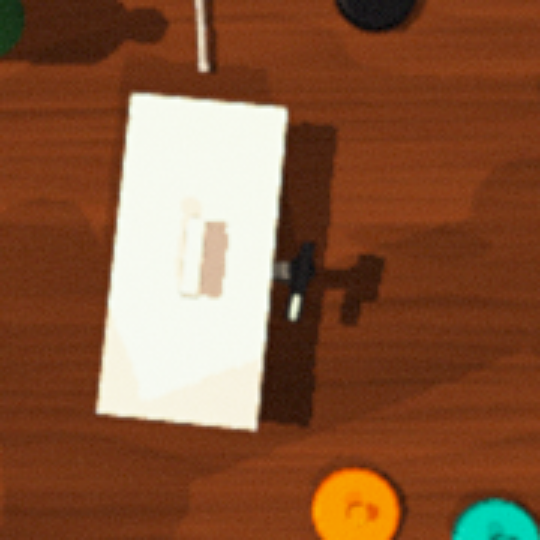

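The cover is fully home: its top is level at 76 mm. Now I'll turn the catch back.

```bash
python3 - <<'E'
from rob import *
a0=2.925; a1=BA+np.pi/2
move_to([*PIV,.2],q(a0)); lin(PIV,.0975,.15); close(); rep("grip")
for a in np.linspace(a0,a1,6)[1:]: lin(PIV,.0975,.15,a)
hold(.3); rep("turned"); gripper_open(); lin(PIV,.2,.2)
movej([-1.211,.091,1.231,0,1.82,-.057]); hold(.3); rep()
g=snap("top","top10"); print(rnd(cover(g,.07)))
for mm,cc,a in comps(near(g,.09,.115,(.4,.65),(-.2,-.09)),8):
    p=onplane(g,mm,.1075);r=rect(p);print("wing",r,bar_angle(p),"want",a1)
st=near(g,.078,.1,(.4,.65),(-.12,-.06)); 
cv2.imwrite("pics/c10.png",cv2.resize(g["f"][60:320,180:520],None,fx=2.2,fy=2.2))
E
```

```text
grip t 101.5 p [ 0.5225 -0.1194  0.0975] gap 0.0099 F [-0.8 -4.   0.3]
turned t 104.0 p [ 0.5222 -0.1195  0.0975] gap 0.0098 F [-2.4 -4.9  1.1]
 t 108.1 p [ 0.2432 -0.5483  0.2306] gap 0.0882 F [-0.6 -0.3 -0.6]
[(array([ 0.5322, -0.0338]), np.float64(-0.1165), np.float64(253.2694), np.float64(123.8691), array([333., 207.]))]
wing (array([ 0.52150214, -0.11759821]), 39.305137634277344, 11.102514266967773, np.float64(1.445976895980082)) 1.4617642688602333 want 1.4542963267948965
```

View pics/c10.png

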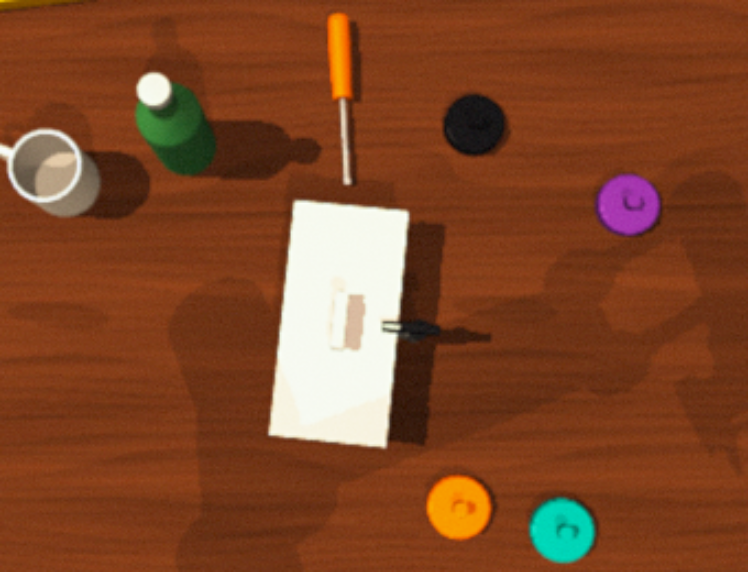

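The cover is home and the catch nose lies straight across it (wing 1.446–1.462, target 1.454). The bystanders and decoys have not moved. Handing in.

```bash
python3 -c "
from bench import *
job_done()"
```

```text
the job is handed in; nothing more can be done
```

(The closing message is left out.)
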